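# Set the end cap of a bead spindle

### The arm

A 6-joint arm with a two-finger parallel gripper is mounted at the origin on the work surface. World frame = base frame: x ahead of the robot, y to its left, z up, the work surface at z = 0. Lengths are in m, angles in rad, forces in N, time in s.
With the tool pointing down it reaches from about 0.375 to 0.9 m from the base axis. Payload 3.1 kg.
Tool frame: the origin (TCP) lies between the finger pads; the fingertips stand 22 mm ahead of it and the grasp point (between the pads) lies 3 mm ahead of it; z points along the fingers, y is the line along which they close (so a half turn about z gives the same grasp; the last joint's range is limited). The gripper opens to 87 mm and grips with 3 to 60 N. Pads are 19 mm wide; open, the fingers measure 117 mm over their backs; the gripper's body (75 mm by 190 mm) begins 51 mm behind the grasp point.
Start: joints at [0.976, 0.527, 1.433, -0, 1.181, -0.178], TCP at [0.253, 0.571, 0.245] pointing down, gripper open.
Joint ranges: [-3.08, 3.08], [-0.75, 2.2], [0.22, 2.44], [-1.43, 4.57], [0, 2.65], [-2.85, 2.85]. Speed limits (rad/s): [2.79, 2.79, 3.14, 3.14, 3.14, 3.14].

### API

Orientations are given as a unit quaternion [x, y, z, w].
In Python, from rig import get_obs, camera, get_calibration, hand_in, cut_out gives the robot as it stands.
- The arm moves only by the shell command python3 -m inch 'ROWS' [OPENING] [FORCE]. ROWS is JSON, one flat list of numbers, 6 for each row, row after row: the shift along the tool's x, y, z scaled (see below), then the turn, a rotation vector about the tool's x, y, z scaled (see below). A call has 1 to 20 rows; each row is the pose to reach, as a shift and turn from the pose commanded when the call began, along the tool's axes at that moment; what a row does not reach only later rows make up. The controller multiplies each number of a shift by 0.08 m and each number of a turn by 90 degrees. A row lasts 1/12 s, in which the tool goes at most 41.7 mm and 7.16 degrees, less where a joint would pass 70% of its speed; a pose out of reach is approached as far as the arm can. A call with a number of a shift or a turn outside -1 to 1 is refused whole. A call with a gripper value outside its range is refused whole. OPENING is the finger opening in mm, from 0 to 87, set as the call begins (- or left out, the last holds). The fingers move at their own pace and stop on an object; FORCE is the grip in N (left out, the last holds). Time passes only in rows, so rows that repeat a pose let the fingers close. It gives the time, the measured TCP pose, the force, the opening and the grip force at its end, in the units of the state.
- get_obs(): the state, without advancing time (a new reading comes with each control period).
- camera(name): name is "scene" or "side" or "wrist"; returns the picture (384x512x3 uint8, red, green, blue); there is no depth.
- get_calibration(name): a dict with "vertical_fov" (degrees; the focal length in pixels is half the picture's height over the tangent of half this angle, whatever the lens; pixels are square), "cx", "cy" (the principal point, pixels), "T" (4x4, takes a point from camera to world coordinates). Camera axes: x right, y down, z forward; pixel columns grow to the right and rows downward; lengths in m; the calibration is good to about 2 mm. A picture is of the moment at which its call begins: read the wrist's pose just before it. get_calibration takes no time and is no camera call; for the wrist camera it gives the pose at the moment of the call.
- hand_in(): hands the job in; it is judged then, once.
Trained networks look in the newest picture that a camera, given by its name, has taken for a name from the list of things; names that differ only in an ending like _2 or _b are one class to them, and where a whole thing is asked for, a point or a joint stands for the part that bears it (a point fixed in the world has none). Each returns a list of dicts, best first, with "conf" (0 to 1); they miss things now and then, are a little off and sometimes report something else, mostly with a low value. They report only what shows in the picture. A call takes as long as a camera call. They do not tell look-alikes from the thing itself.
- cut_out(camera, thing): "region" (384x512 bool, what is visible of it) and "bbox" ([left, top, right, bottom] in pixels, round what is visible of it).
The state is a dict: "time": time; "q": joint angles; "joint_velocities": joint speeds; "joint_torque": joint torques, N m; "position": TCP position; "tool_rot": TCP orientation; "ft_force": force on the tool from outside, world axes, zero at the start; "moment": the same for the moment, N m; "grip_width": finger opening in m; "grip_force": force on a finger pad.
Only numpy, scipy, OpenCV 4.12 (cv2) and the standard library are available. Lean on these libraries where they do the work, as an engineer would, in place of code of your own. Each camera call takes 0.05 s, during which the arm holds its last target. There are 200 camera calls.

### The job

On the spindle with the turquoise beads, screw the knurled brass cap down (clockwise from above) until it bottoms out, then back it off a quarter turn so that the beads can spin for varnishing. Finish while holding: keep the gripper closed on the cap, still, in that position, and do not let go. Leave the amber spindle, the jar, the tray and the awl as they are.

Things in the scene. Friction and masses are not known exactly. Their poses are not given: they have to be found in the camera images.
- spindle_blue: The spindle to work on, fixed to the bench: dark round foot (90 mm across, 16 mm high, turquoise felt on it), upright rod with three turquoise gold-banded barrel beads (27 mm across, stacked from 22 to 96 mm above the bench), brass cap on top. Origin: centre of the foot's underside, on the bench; z up, the screw axis. It may swap places with the amber one.
- cap_blue: Knurled brass cap on the turquoise spindle: upright cylinder 38 mm across, 26 mm high, black radial line on top. Origin: centre of its underside, on the screw axis; z up; x along the black line. Moves down 8 mm per clockwise turn: underside 101 mm above the bench at the top of the thread, 96 mm bottomed out. Being round, it can be gripped across any diameter. It cannot come off.
- cap_blue_grip (a point): Point on the axis of the turquoise spindle's cap, in the middle of its height (13 mm above its underside): where the fingers should grip it.
- screw_blue (a joint): Angle of the turquoise spindle's cap on its thread, rad: 0 at the top of the thread, growing as it is turned clockwise seen from above, 3.9 when bottomed out (hard stop). Starts between 0 and 1.5. Turning it takes about 0.06 N m, and it stays where it is left.
- spindle_amber: A second spindle, fixed, of the same shape and size, with amber-orange beads and felt. Not to be used. Origin: centre of the foot's underside.
- cap_amber_mark (a point): Outer end of the black line on the amber spindle's cap, 16 mm from its axis, on its top face. Not to be turned.
- varnish_jar: Loose closed jar with a black cap and a paper label, 52 mm across, 60 mm high. Origin: centre of its underside.
- bead_tray: Loose light-wood tray of beads, 100 x 140 mm, 22 mm high. Origin: centre of its underside.
- awl: Loose awl with a wooden handle, 160 mm long, lying on the bench. Origin: underside of its middle; it lies along its x.
Things that resemble listed ones, but are neither listed nor needed, are in the scene too. Leave any green or pink look-alike of the spindle_blue alone.

How it is judged:
On the way:
1. the turquoise spindle's cap is screwed down until it bottoms out (value of joint screw_blue above 3.82 rad), for 0.1 s.
At the end, for the whole second after the job is handed in: Having bottomed out, the turquoise spindle's cap rests 90 degrees (within 17) back from its stop, the gripper closed on it (over 3 N, grasp point within 25 mm of the cap's middle); the amber cap is unturned (mark within 8 mm); jar, tray and awl are within 20 mm of their starts (value of joint screw_blue between 2.03 and 2.63 rad and velocity of joint screw_blue between -0.1 and 0.1 rad/s and contact force between the fingers and cap_blue above 3 N and distance between the grasp point and cap_blue_grip below 0.025 m and distance of cap_amber_mark from where it was at the start of the episode below 0.008 m and distance of each of varnish_jar, bead_tray, awl from where it was at the start of the episode below 0.02 m); the arm keeps its last pose, push and grip.
It fails at once if the amber spindle's cap is turned (distance of cap_amber_mark from where it was at the start of the episode above 0.008 m).
It fails at once if the jar, the tray or the awl is pushed away (distance of any of varnish_jar, bead_tray, awl from where it was at the start of the episode above 0.02 m).
It also fails if it takes over 51 s, if anything falls off the work surface, if the arm or the gripper's body presses on something with over 40 N, if the wrist force passes 120 N, or if a joint passes its speed limit or range.

## Working session

There is one attempt and no reset: what is moved stays moved. The work goes in short steps, Python scripts to look and compute and a shell command to move; the robot and the scene stay as the last step left them, time stands still between calls to the robot, and variables do not carry over. Pictures are saved under pics/ and viewed, at most 10 in all, crops included, and the job is handed in when it is done.

```bash
ls; mkdir -p pics; python3 - <<'E'
from rig import *
import cv2, numpy as np
a=camera("scene");b=camera("side")
cv2.imwrite("pics/a.png",np.hstack([a,b])[:,:,::-1]) 
cv2.imwrite("pics/a1.png",cv2.resize(np.hstack([a,b])[:,:,::-1],(800,300),interpolation=cv2.INTER_AREA))
cv2.imwrite("pics/scene.png",cv2.resize(a[:,:,::-1],(800,600)))
cv2.imwrite("pics/side.png",cv2.resize(b[:,:,::-1],(800,600)))
o=get_obs();print(o["time"],o["position"],o["tool_rot"],o["grip_width"],o['ft_force'])
for c in("scene","side"):
    print(c,get_calibration(c))
    for t in("cap_blue","spindle_blue"):
        for d in cut_out(c,t):print(t,d["conf"],d["bbox"])
E
```

```text
pics
0.1 [0.25265222 0.57096936 0.24366159] [ 2.06907626e-01  9.78359976e-01 -9.21114532e-04 -3.78494887e-04] 0.08690437330385639 [ 0.39124828 -0.32361491  0.86608478]
scene {'vertical_fov': 47.35918636127251, 'cx': 259.06126025770146, 'cy': 187.1411774548787, 'T': array([[-0.6723382 ,  0.56005727, -0.48404256,  1.05172175],
       [ 0.7401929 ,  0.51633721, -0.43070913,  0.47119929],
       [ 0.00870741, -0.64786707, -0.76170365,  0.9222263 ],
       [ 0.        ,  0.        ,  0.        ,  1.        ]])}
cap_blue 0.81 [164.2, 154.0, 181.7, 172.5]
cap_blue 0.54 [207.9, 124.6, 225.0, 141.3]
cap_blue 0.49 [246.9, 96.0, 260.1, 113.9]
spindle_blue 0.94 [205.0, 122.0, 234.9, 168.1]
spindle_blue 0.84 [237.8, 95.3, 270.4, 143.8]
spindle_blue 0.68 [157.5, 151.6, 195.1, 202.7]
side {'vertical_fov': 55.36102611939999, 'cx': 256.4818108704712, 'cy': 196.07855156695135, 'T': array([[-0.99190301, -0.08765028,  0.09190127,  0.42045611],
       [-0.12699315,  0.67843076, -0.72360517,  0.73620707],
       [ 0.00107554, -0.72941698, -0.6840685 ,  0.77086971],
       [ 0.        ,  0.        ,  0.        ,  1.        ]])}
cap_blue 0.53 [272.4, 136.4, 289.3, 150.1]
cap_blue 0.45 [322.8, 143.2, 335.8, 152.9]
cap_blue 0.42 [227.2, 131.3, 237.3, 146.9]
cap_blue 0.4 [178.1, 187.3, 200.8, 213.3]
spindle_blue 0.93 [218.1, 131.4, 246.8, 173.7]
spindle_blue 0.63 [315.1, 136.5, 339.0, 185.1]
spindle_blue 0.6 [267.0, 140.6, 290.5, 180.6]
```

View pics/scene.png

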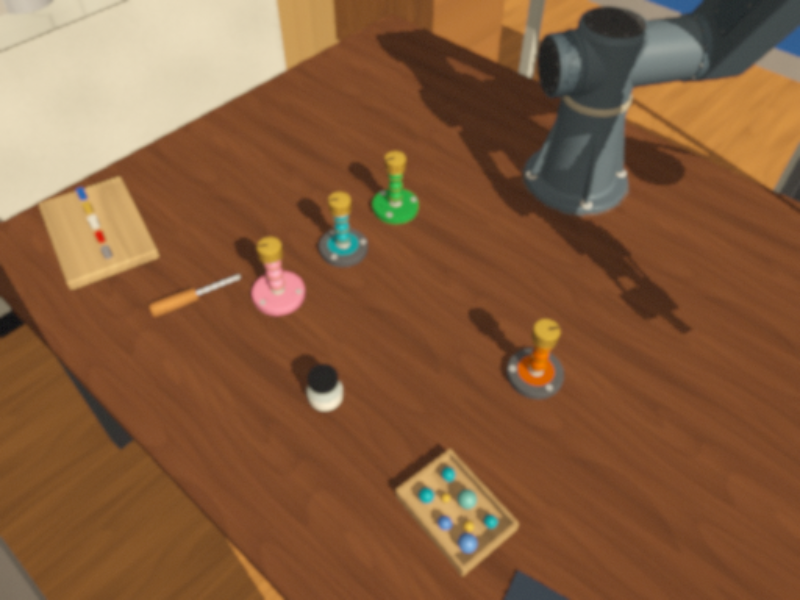

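View pics/side.png

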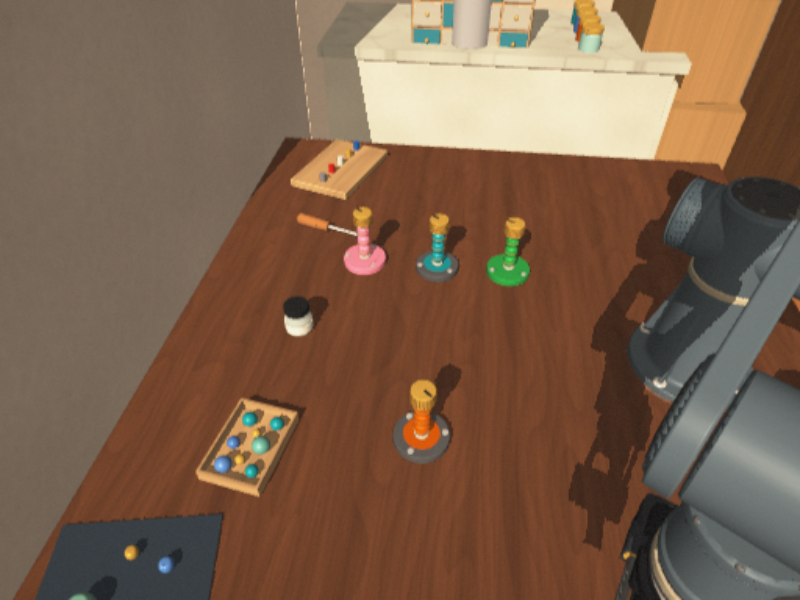

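Candidates in the scene picture (512-px scale): pink cap (173,163), turquoise cap (217,130), green cap (253,105), amber cap (349,213). By its beads and felt, the turquoise one is the target, at (217,130) in scene and about (281,143) in side.

```bash
cat > h.py <<'E'
from rig import *
import numpy as np, cv2
from scipy.spatial.transform import Rotation as R
def ray(cal,u,v):
    f=192/np.tan(np.radians(cal["vertical_fov"])/2);T=cal["T"]
    d=T[:3,:3]@np.array([(u-cal["cx"])/f,(v-cal["cy"])/f,1]);return T[:3,3],d/np.linalg.norm(d)
def tri(rs):
    A=sum(np.eye(3)-np.outer(d,d) for o,d in rs);b=sum((np.eye(3)-np.outer(d,d))@o for o,d in rs)
    p=np.linalg.solve(A,b);return p,[np.linalg.norm(np.cross(p-o,d)) for o,d in rs]
def proj(cal,p):
    f=192/np.tan(np.radians(cal["vertical_fov"])/2);c=np.linalg.inv(cal["T"])@np.append(p,1)
    return f*c[0]/c[2]+cal["cx"],f*c[1]/c[2]+cal["cy"]
def totool(p):
    o=get_obs();return R.from_quat(o["tool_rot"]).inv().apply(np.array(p)-o["position"])
E
python3 - <<'E'
from h import *
s,d=get_calibration("scene"),get_calibration("side")
for n,a,b in(("blue",(216.5,133),(280.8,143.2)),("pink",(173,163.2),(232.2,139.1)),("green",(253.5,105),(329.3,146.5)),("amber",(349,214),(271,254))):
    p,e=tri([ray(s,*a),ray(d,*b)]);print(n,p.round(4),np.round(e,4))
    if n=="blue":print(totool(p)/.08)
o=get_obs();print(o["q"],R.from_quat(o["tool_rot"]).as_matrix().round(3))
print(get_calibration("wrist"))
E
```

```text
blue [ 0.4661 -0.209   0.108 ] [0.0037 0.0037]
[-6.38559643 -7.83858062  1.70766939]
pink [ 0.6204 -0.2099  0.1082] [0.0045 0.0045]
green [ 0.3155 -0.2099  0.1115] [0.001 0.001]
amber [0.4525 0.2196 0.1066] [0.0003 0.0003]
[ 9.75500722e-01  5.27886721e-01  1.43304698e+00  7.76426886e-06
  1.18137087e+00 -1.78517800e-01] [[-0.914  0.405 -0.   ]
 [ 0.405  0.914 -0.001]
 [ 0.    -0.001 -1.   ]]
{'vertical_fov': 62.82625431816888, 'cx': 251.48153213582117, 'cy': 195.3803498382589, 'T': array([[ 4.04611478e-01,  8.74629382e-01,  2.67044933e-01,
         1.79634376e-01],
       [ 9.14488626e-01, -3.86872184e-01, -1.18492475e-01,
         6.03799725e-01],
       [-3.24743066e-04,  2.92152969e-01, -9.56371548e-01,
         3.84385120e-01],
       [ 0.00000000e+00,  0.00000000e+00,  0.00000000e+00,
         1.00000000e+00]])}
```

```bash
python3 -m inch '[-1,-0.75,0,0,0,0,-1,-0.75,0,0,0,0,-1,-0.75,0,0,0,0,-1,-0.75,0,0,0,0]'; python3 -m inch '[-1,-0.75,0,0,0,0,-1,-0.75,0,0,0,0,-1,-0.75,0,0,0,0,-1,-0.75,0,0,0,0]'
```

```text
time: 0.63
position: [0.3032, 0.4811, 0.2444]
tool_rot: [0.209, 0.978, -0.001, 0.0]
ft_force: [-0.6, 0.4, -0.9]
grip_width: 0.0869
grip_force: 0.0
time: 0.97
position: [0.3522, 0.395, 0.2447]
tool_rot: [0.209, 0.978, -0.0, 0.0]
ft_force: [0.0, 0.5, -0.2]
grip_width: 0.087
grip_force: 0.0
```

```bash
python3 -m inch '[-1,-0.75,0,0,0,0,-1,-0.75,0,0,0,0,-1,-0.75,0,0,0,0,-1,-0.75,0,0,0,0]'>/dev/null; python3 -m inch '[-1,-0.75,0,0,0,0,-1,-0.75,0,0,0,0,-1,-0.75,0,0,0,0,-1,-0.75,0,0,0,0]';
python3 -m inch '[-0.48,-0.97,0,0,0,0,-0.48,-0.97,0,0,0,0,-0.48,-0.97,0,0,0,0,-0.48,-0.97,0,0,0,0]' >/dev/null
python3 -m inch '[-0.48,-0.97,0,0,0,0,-0.48,-0.97,0,0,0,0,-0.48,-0.97,0,0,0,0,-0.48,-0.97,0,0,0,0]' 
python3 -m inch '[-0.48,-0.97,0,0,0,0,-0.48,-0.97,0,0,0,0,-0.48,-0.97,0,0,0,0,-0.48,-0.97,0,0,0,0]' >/dev/null
python3 -m inch '[-0.48,-0.97,0,0,0,0,-0.48,-0.97,0,0,0,0,-0.48,-0.97,0,0,0,0,-0.48,-0.97,0,0,0,0]' 
python3 - <<'E'
from h import *
a=camera("wrist");cv2.imwrite("pics/w1.png",a[:,:,::-1])
np.save("w1.npy",get_calibration("wrist"),allow_pickle=True)
print(totool([.466,-.209,.108])/.08,get_obs()["q"],get_obs()["time"])
print(proj(get_calibration("wrist"),[.466,-.209,.124]))
for d in cut_out("wrist","cap_blue"):print(d["conf"],d["bbox"])
E
```

```text
time: 1.63
position: [0.4506, 0.2218, 0.2448]
tool_rot: [0.208, 0.978, 0.0, 0.001]
ft_force: [1.6, 0.7, 0.1]
grip_width: 0.0871
grip_force: 0.0
time: 2.3
position: [0.4564, 0.05, 0.2447]
tool_rot: [0.208, 0.978, 0.001, 0.0]
ft_force: [0.6, 0.4, 0.0]
grip_width: 0.0874
grip_force: 0.0
time: 2.97
position: [0.4641, -0.1227, 0.2445]
tool_rot: [0.207, 0.978, 0.001, 0.0]
ft_force: [0.5, 0.6, -0.5]
grip_width: 0.0876
grip_force: 0.0
[-0.47669165 -0.99104172  1.70123268] [-4.90963165e-01  3.32924472e-01  1.78844008e+00  1.73384861e-03
  1.02194891e+00 -1.64618061e+00] 3.0167
(np.float64(163.49582720533897), np.float64(236.4161459336109))
0.91 [145.0, 208.1, 191.5, 254.2]
0.63 [45.3, 50.8, 107.8, 104.3]
0.41 [219.8, 337.5, 224.7, 349.4]
```

View pics/w1.png

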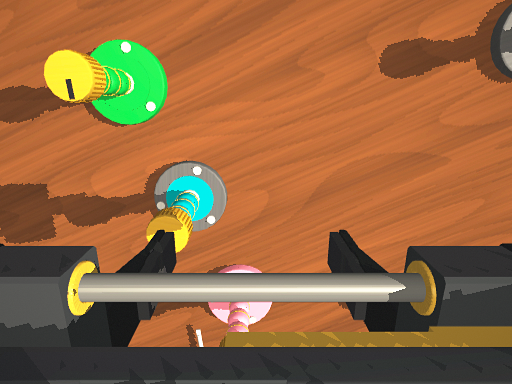

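The wrist picture shows the turquoise spindle (foot at (190,197), cap at (168,230), partly behind a finger), with green at (70,75) and pink at (240,295). I'll take two clear close views past the cap.

```bash
python3 -m inch '[-0.9,-0.98,0,0,0,0,-0.9,-0.98,0,0,0,0,-0.9,-0.98,0,0,0,0,-0.9,-0.98,0,0,0,0,-0.9,-0.98,0,0,0,0]'
cat > look.py <<'E'
from h import *
import sys,pickle
n=sys.argv[1];c=get_calibration("wrist");a=camera("wrist");cv2.imwrite(f"pics/{n}.png",a[:,:,::-1])
e=proj(c,[.466,-.209,.114]);print("expect",e)
D=[d for d in cut_out("wrist","cap_blue")]
for d in D:print(d["conf"],d["bbox"])
d=min(D,key=lambda d:np.hypot((d["bbox"][0]+d["bbox"][2])/2-e[0],(d["bbox"][1]+d["bbox"][3])/2-e[1]))
pickle.dump((c,d["region"]),open(n+".pkl","wb"))
E
python3 look.py w2; python3 -m inch '[0.6,-0.3,-0.5,0,0,0,0.6,-0.3,-0.5,0,0,0,0.6,-0.3,-0.5,0,0,0,0.6,-0.3,-0.5,0,0,0]'; python3 look.py w3
python3 - <<'E'
import cv2,numpy as np
cv2.imwrite("pics/w23.png",np.hstack([cv2.imread(f"pics/w{i}.png")[0:300,60:460] for i in(2,3)]))
E
```

```text
time: 3.48
position: [0.4976, -0.2225, 0.2441]
tool_rot: [0.206, 0.978, 0.001, -0.001]
ft_force: [0.1, 1.1, -0.2]
grip_width: 0.087
grip_force: 0.0
expect (np.float64(250.67604497978945), np.float64(154.86752421202948))
0.91 [228.4, 130.8, 277.8, 177.6]
0.71 [296.0, 302.4, 332.8, 323.2]
0.58 [154.0, 0.0, 186.5, 10.4]
time: 3.92
position: [0.4434, -0.225, 0.2853]
tool_rot: [0.206, 0.978, 0.0, 0.001]
ft_force: [0.2, -0.1, -0.0]
grip_width: 0.0872
grip_force: 0.0
expect (np.float64(274.3394283617705), np.float64(194.36559938814014))
0.91 [307.8, 304.3, 340.5, 331.8]
0.83 [258.3, 173.8, 297.5, 217.7]
0.73 [186.7, 27.2, 230.6, 79.8]
```

View pics/w23.png

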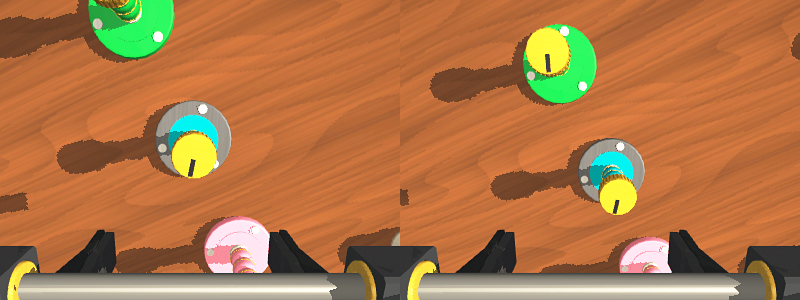

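The close view confirms the turquoise felt and beads: cap top at about (254,155) in w2 and (277,197) in w3, with its black line pointing down in the image.

```bash
python3 - <<'E'
from h import *
import pickle
rs=[]
for n in("w2","w3"):
    c,r=pickle.load(open(n+".pkl","rb"));a=cv2.imread(f"pics/{n}.png")[:,:,::-1].astype(int)
    if n=="w3":   # region of the one nearest expectation
        pass
    ys,xs=np.where(r);print(n,xs.min(),ys.min(),xs.max(),ys.max())
    m=np.zeros(r.shape,np.uint8);box=cv2.dilate(r.astype(np.uint8),np.ones((5,5)))>0
    m[box&(a[...,0]>235)&(a[...,1]>215)&(a[...,2]<120)]=1
    h=cv2.convexHull(np.argwhere(m)[:,::-1].astype(np.int32))
    (u,v),ax,an=cv2.fitEllipse(h);M=cv2.moments(h);u2,v2=M["m10"]/M["m00"],M["m01"]/M["m00"]
    print((u,v),ax,(u2,v2));rs.append(ray(c,u2,v2))
    f=192/np.tan(np.radians(c["vertical_fov"])/2);print("depth from dia",f*.038/max(ax))
    o,d=rs[-1];print("at z .125",o+d*(.125-o[2])/d[2])
p,e=tri(rs);print(p,e);p=(p[0],p[1],.124);print(totool([p[0],p[1],.111])/.08,get_obs()["q"])
E
```

```text
w2 231 131 276 178
(253.99234008789062, 155.1024932861328) (43.71617126464844, 45.8593864440918) (253.96810465996322, 155.0774137744621)
depth from dia 0.26050525283703185
at z .125 [ 0.4655744  -0.20581549  0.125     ]
w3 258 174 297 214
(278.10882568359375, 195.059326171875) (35.110809326171875, 41.04163360595703) (278.0832941913261, 195.3422577109754)
depth from dia 0.29108517402765566
at z .125 [ 0.46505778 -0.20539223  0.125     ]
[ 0.46600426 -0.20575059  0.12211142] [np.float64(0.00023729384818457427), np.float64(0.00023729384818459853)]
[-0.15032405  0.33637713  2.16799701] [-6.95136515e-01  3.05796220e-01  1.69511865e+00  6.69141861e-04
  1.14054810e+00 -1.85064560e+00]
```

```bash
python3 -m inch '[-0.145,0.337,0.9,0,0,0,-0.145,0.337,0.9,0,0,0,-0.145,0.337,0.9,0,0,0,-0.145,0.337,0.9,0,0,0]' 70
python3 - <<'E'
from h import *
print(totool([.4655,-.2056,.114])/.08,get_obs()["q"][5])
E
```

```text
time: 4.35
position: [0.4647, -0.2052, 0.2104]
tool_rot: [0.206, 0.979, 0.001, -0.003]
ft_force: [-0.5, 0.5, 0.3]
grip_width: 0.0721
grip_force: 0.0
[-0.01813685 -0.00177222  1.20467156] -1.7924653365534122
```

```bash
python3 -m inch '[0,0,0.4,0,0,0,0,0,0.8,0,0,0,0,0,0.8,0,0,0,0,0,0.8,0,0,0]'
python3 -m inch '[0,0,0.2,0,0,0,0,0,0.4,0,0,0,0,0,0.4,0,0,0,0,0,0.4,0,0,0]'
python3 -m inch '[0,0,0,0,0,0,0,0,0,0,0,0,0,0,0,0,0,0,0,0,0,0,0,0,0,0,0,0,0,0,0,0,0,0,0,0,0,0,0,0,0,0,0,0,0,0,0,0]' 20 25
python3 - <<'E'
from h import *
o=get_obs();print(totool([.4655,-.2056,.114]),o["q"],o["moment"])
E
```

```text
time: 4.68
position: [0.4651, -0.207, 0.1487]
tool_rot: [0.207, 0.978, 0.0, -0.001]
ft_force: [0.8, -1.1, 0.2]
grip_width: 0.0703
grip_force: 0.0
time: 5.02
position: [0.4661, -0.2077, 0.1183]
tool_rot: [0.207, 0.978, -0.001, 0.001]
ft_force: [-0.5, -0.1, 0.3]
grip_width: 0.0698
grip_force: 0.0
time: 5.68
position: [0.4655, -0.2064, 0.1168]
tool_rot: [0.207, 0.978, 0.0, 0.0]
ft_force: [1.5, 4.0, 3.5]
grip_width: 0.0377
grip_force: 25.0
[0.00036074 0.00072524 0.00277054] [-6.37621610e-01  5.74818523e-01  1.83392558e+00  1.43275972e-03
  7.32793826e-01 -1.79217737e+00] [ 0.53245948 -0.27250431 -0.05433166]
```

```bash
python3 -m inch '[0,0,0.002,0,0,0.07,0,0,0.004,0,0,0.14,0,0,0.005,0,0,0.21,0,0,0.007,0,0,0.28,0,0,0.009,0,0,0.35,0,0,0.011,0,0,0.42,0,0,0.012,0,0,0.49,0,0,0.014,0,0,0.56,0,0,0.016,0,0,0.63,0,0,0.018,0,0,0.7,0,0,0.019,0,0,0.77,0,0,0.021,0,0,0.84,0,0,0.023,0,0,0.91,0,0,0.025,0,0,1,0,0,0.025,0,0,1]'
python3 - <<'E'
from h import *
o=get_obs();print(totool([.4655,-.2056,.114]),o["q"],o["moment"])
E
```

```text
time: 6.93
position: [0.4659, -0.2063, 0.1148]
tool_rot: [0.839, 0.543, 0.001, 0.0]
ft_force: [3.3, 4.1, 3.9]
grip_width: 0.0373
grip_force: 25.0
[ 0.0004633  -0.000661    0.00076748] [-0.63720915  0.57851891  1.83485316  0.00204879  0.72760663 -0.21714491] [ 0.62725504 -0.39616428  0.09052406]
```

```bash
python3 -m inch '[0,0,0.002,0,0,0.07,0,0,0.004,0,0,0.14,0,0,0.005,0,0,0.21,0,0,0.007,0,0,0.28,0,0,0.009,0,0,0.35,0,0,0.011,0,0,0.42,0,0,0.012,0,0,0.5,0,0,0.012,0,0,0.5]'
python3 - <<'E'
from h import *
o=get_obs();print(o["q"],o["moment"])
E
python3 -m inch '[0,0,0.002,0,0,0.07,0,0,0.004,0,0,0.14,0,0,0.005,0,0,0.2,0,0,0.005,0,0,0.2]'
python3 - <<'E'
from h import *
o=get_obs();print(o["q"],o["moment"])
E
```

```text
time: 7.6
position: [0.4661, -0.2065, 0.1138]
tool_rot: [0.983, 0.182, 0.001, -0.0]
ft_force: [3.1, 4.7, 3.1]
grip_width: 0.0376
grip_force: 25.0
[-0.63731819  0.58036425  1.83524648  0.00201543  0.7249294   0.56692212] [ 0.64794311 -0.41172341 -0.03654559]
time: 7.93
position: [0.466, -0.2065, 0.1134]
tool_rot: [1.0, 0.026, 0.001, -0.0]
ft_force: [2.9, 4.3, 2.5]
grip_width: 0.0372
grip_force: 25.0
[-0.63740231  0.5811063   1.83546944  0.00192824  0.7238982   0.87969455] [ 0.63791952 -0.39851688  0.01564341]
```

```bash
cat > m.py <<'E'
from h import *
o=get_obs();print(o["time"],o["q"][5].round(3),o["moment"].round(3),o["joint_torque"][5].round(3),o["grip_force"])
E
python3 m.py
python3 -m inch '[0,0,0.002,0,0,0.07,0,0,0.004,0,0,0.14,0,0,0.005,0,0,0.2,0,0,0.005,0,0,0.2]' >/dev/null; python3 m.py
python3 -m inch '[0,0,0.002,0,0,0.07,0,0,0.003,0,0,0.12,0,0,0.003,0,0,0.12]' >/dev/null; python3 m.py
python3 -m inch '[0,0,0.002,0,0,0.07,0,0,0.003,0,0,0.12,0,0,0.003,0,0,0.12]' >/dev/null; python3 m.py
```

```text
7.9333 0.88 [ 0.638 -0.399  0.016] 0.413 25.00158766284585
8.2667 1.193 [ 0.619 -0.386 -0.076] 0.477 25.001839916221797
8.5167 1.38 [ 0.65  -0.406 -0.032] 0.337 25.00138926319778
8.7667 1.568 [ 0.732 -0.491 -0.06 ] 0.361 25.00128109473735
```

```bash

python3 -m inch '[0,0,0.002,0,0,0.07,0,0,0.003,0,0,0.12,0,0,0.003,0,0,0.12]' >/dev/null; python3 m.py
python3 -m inch '[0,0,0.002,0,0,0.07,0,0,0.003,0,0,0.12,0,0,0.003,0,0,0.12]' |sed -n 2p; python3 m.py
python3 - <<'E'
from h import *
for n in("wrist","side"):
    cv2.imwrite(f"pics/g_{n}.png",camera(n)[:,:,::-1])
a=cv2.imread("pics/g_wrist.png");b=cv2.imread("pics/g_side.png")[80:200,200:360]
cv2.imwrite("pics/g.png",np.hstack([a[:,60:440],cv2.resize(b,(400,300))[:,:400].repeat(1,0) if 0 else cv2.copyMakeBorder(cv2.resize(b,(400,300)),0,84,0,0,cv2.BORDER_CONSTANT)]))
E
```

```text
9.0167 1.756 [ 0.592 -0.473 -0.024] 0.35 25.001375447027385
position: [0.4659, -0.2068, 0.112]
9.2667 1.944 [ 0.68  -0.396 -0.09 ] 0.357 25.001228721812367
```

View pics/g.png

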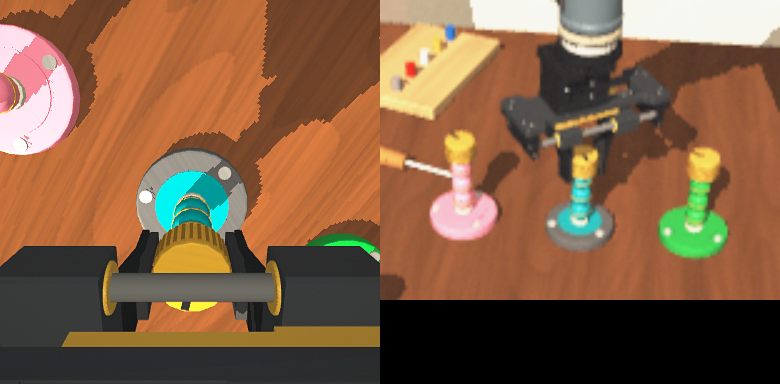

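The line still points down in the tool's view, at (246,305) in full-image columns, as it did before the grip. So the cap has turned with the tool and not slipped, and the stop should be close.

```bash

python3 -m inch '[0,0,0.002,0,0,0.06,0,0,0.002,0,0,0.06]' >/dev/null; python3 m.py
python3 -m inch '[0,0,0.002,0,0,0.06,0,0,0.002,0,0,0.06]' >/dev/null; python3 m.py
python3 -m inch '[0,0,0,0,0,0.06,0,0,0,0,0,0.06]' >/dev/null; python3 m.py
python3 -m inch '[0,0,0,0,0,0.06,0,0,0,0,0,0.06]' >/dev/null; python3 m.py
```

```text
9.5333 2.037 [ 1.063 -0.518  0.451] 0.891 25.000832229852676
9.7 2.131 [ 1.061 -0.469  0.359] 0.772 25.001338999718428
9.8667 2.225 [ 0.951 -0.49   0.355] 0.809 25.001413892023265
10.0333 2.32 [ 0.721 -0.397  0.378] 0.797 25.001260894350708
```

The stop was met at q6 ≈ 2.0: the moment jumped to 0.45 N m and the fingers then slipped on the cap. Now back off 90°.

```bash
python3 - <<'E'
from h import *
cv2.imwrite("pics/s1.png",camera("wrist")[:,:,::-1])
E
python3 -m inch '[0,0,-0.002,0,0,-0.07,0,0,-0.004,0,0,-0.14,0,0,-0.005,0,0,-0.21,0,0,-0.007,0,0,-0.28,0,0,-0.009,0,0,-0.35,0,0,-0.011,0,0,-0.42,0,0,-0.012,0,0,-0.49,0,0,-0.014,0,0,-0.56,0,0,-0.016,0,0,-0.63,0,0,-0.018,0,0,-0.7,0,0,-0.019,0,0,-0.77,0,0,-0.021,0,0,-0.84,0,0,-0.023,0,0,-0.91,0,0,-0.025,0,0,-1,0,0,-0.025,0,0,-1,0,0,-0.025,0,0,-1,0,0,-0.025,0,0,-1,0,0,-0.025,0,0,-1]'
python3 m.py
python3 - <<'E'
from h import *
cv2.imwrite("pics/s2.png",camera("wrist")[:,:,::-1])
L=[cv2.resize(cv2.imread(p)[210:340,180:310],(260,260)) for p in("pics/g_wrist.png","pics/s1.png","pics/s2.png")]
cv2.imwrite("pics/cmp.png",np.hstack(L))
E
```

```text
time: 11.58
position: [0.466, -0.2066, 0.1139]
tool_rot: [0.996, 0.092, 0.001, -0.0]
ft_force: [3.8, 4.4, 4.8]
grip_width: 0.0375
grip_force: 25.0
11.5833 0.747 [ 0.743 -0.547  0.036] 0.052 25.000070007517934
```

View pics/cmp.png

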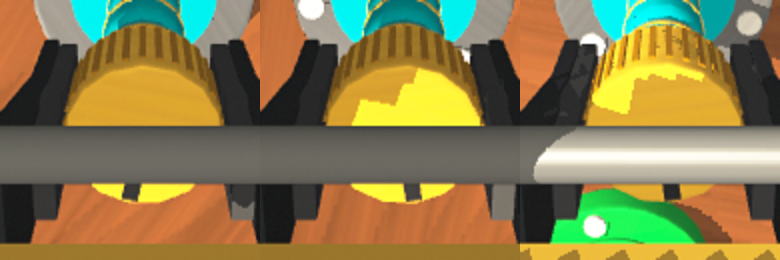

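The line's position in the gripper shifted between the first two crops (slip at the stop, x 130→152) and is unchanged in the third (150). So the cap followed the tool's full 90° back.

```bash
python3 -c "
from rig import *
print(hand_in())"
```

```text
the job is handed in; nothing more can be done
None
```

I screwed the turquoise spindle's cap down until it hit its stop, backed it off 90°, and handed the job in at about 11.6 s with the gripper still closed on the cap at 25 N; no verdict came back.

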